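# Bolt the casting mould shut

### The arm

A 6-joint arm with a two-finger parallel gripper is mounted at the origin on the work surface. World frame = base frame: x ahead of the robot, y to its left, z up, the work surface at z = 0. Lengths are in m, angles in rad, forces in N, time in s.
With the tool pointing down it reaches from about 0.35 to 0.975 m from the base axis. Payload 4.9 kg.
Tool frame: the origin (TCP) lies on the centre line of the jaws, within the pads' length; the fingertips stand 22 mm ahead of it and the grasp point (between the pads) lies 3 mm ahead of it (manip.tcp_to_tips is the distance from the TCP to the fingertips, in m); z points along the fingers, x is the direction in which the jaws open and shut, and the axes are right-handed (so a half turn about z gives the same grasp; the last joint's range is limited). The gripper opens to 85 mm and grips with 20 to 120 N. Pads are 22 mm wide; open, the fingers measure 114 mm over their backs; the gripper's body (76 mm by 85 mm) begins 54 mm behind the grasp point. The pads swing forward as they close: fully open they stand 13 mm farther back than shut.
Start: joints at [-1.404, 0.053, 1.613, -0, 1.476, -0.119], TCP at [0.176, -0.6, 0.253] pointing down, gripper open.
Joint ranges: [-3.01, 3.01], [-1.01, 2.22], [0.06, 2.58], [-1.02, 4.17], [0.09, 2.62], [-3.14, 3.14]. Speed limits (rad/s): [2.57, 2.57, 3.14, 3.14, 3.14, 3.14].

### API

Orientations are given as a unit quaternion [w, x, y, z].
In Python, from plant import manip gives the robot as it stands.
- The arm moves only by the shell command python3 -m pendant 'ROWS'. ROWS is a JSON object of lists of equal length, an entry for each row: "linear": the shift along the tool's x, y, z in cm, a list of three; "rotation": the turn, a rotation vector about the tool's x, y, z in degrees, a list of three; "grip": the closure, from 0 (fully open) to 1 (shut). A call has exactly 10 rows; each row is the pose to reach, as a shift and turn from the pose commanded when the call began, along the tool's axes at that moment; what a row does not reach only later rows make up. A row lasts 1/12 s, in which the tool goes at most 41.7 mm and 7.16 degrees, less where a joint would pass 70% of its speed; a pose out of reach is approached as far as the arm can. A call with a gripper value outside its range is refused whole. The fingers move at their own pace and stop on an object; the grip force is fixed at half the most. Time passes only in rows, so rows that repeat a pose let the fingers close, or fill a call up. It gives the time, the measured TCP pose, the force and the opening at its end, in the units of the state.
- manip.state(): the state, without advancing time (a new reading comes with each control period).
- manip.grab_frame(name): name is "scene" or "top" or "wrist"; returns the picture (384x512x3 uint8, red, green, blue); there is no depth.
- manip.calibration(name): a dict with "fx", "fy", "cx", "cy" (pixels), "cam_to_world" (4x4, takes a point from camera to world coordinates). Camera axes: x right, y up, looking along -z (the intrinsics and any distortion apply to the point x, -y, -z); pixel columns grow to the right and rows downward; lengths in m; the calibration is good to about 2 mm. A picture is of the moment at which its call begins: read the wrist's pose just before it. calibration takes no time and is no camera call; for the wrist camera it gives the pose at the moment of the call.
- manip.job_done(): hands the job in, once; it reports no verdict.
The state is a dict: "time": time; "joint_pos": joint angles; "joint_vel": joint speeds; "joint_efforts": joint torques, N m; "tool_pos": TCP position; "tool_rot": TCP orientation; "contact_force": force on the tool from outside, world axes, zero at the start; "ft_torque": the same for the moment, N m; "gripper_width": opening from 0.0 (shut) to 1.0 (fully open).
Only numpy, scipy, OpenCV 4.12 (cv2) and the standard library are available. Lean on these libraries where they do the work, as an engineer would, in place of code of your own. Each camera call takes 0.05 s, during which the arm holds its last target. There are 200 camera calls.

### The job

Of the two mould clamps on the bench, one still has its bolt drawn back: bolt it shut. With one fingertip press its long spring catch bar down and keep it down while the other finger pushes the upright lug until the bolt is fully home in the keeper, then let the catch spring back up and draw the hand clear. Only press and push, lift nothing, and leave the other clamp and everything else on the bench as it is.

Things in the scene. Friction and masses are not known exactly. Their poses are not given: they have to be found in the camera images.
- clamp_a: Mould clamp still UNBOLTED. Steel plate 205 x 220 x 10 mm fixed on the bench; two-part plaster mould (85 mm high, face at x = +35 mm), in front of it the bolt, in front of that the catch bar. Origin: on the bench, 80 mm in from the plate's -x edge, midway in y. z up, x from catch to mould, +y the way the bolt closes. Bar, lug and mould apart, nothing on it is over 50 mm high.
- bolt_a (a joint): Travel (m) of clamp_a's bolt along the clamp's +y: 0 drawn back, 0.040 fully home in the keeper (hard stops). A 16 mm square bar with an upright lug; slides with about 2 N of friction, stays where left. Teeth at 10 mm pitch: with the catch up it is locked (1 mm play) at each 10 mm of travel.
- catch_a (a joint): How far (m) clamp_a's spring catch is pressed down: 0 up (locking), 0.010 fully down; the bolt is free beyond about 0.0065. Spring about 3 N at the top, 6.5 N fully down. It springs up by itself when let go if the bolt stands at a notch (as it does fully home).
- bolt_a_lug (a point): Centre of the push face of clamp_a's bolt lug, which looks to the clamp's -y; moves with the bolt. Lug: upright plate 30 mm wide (clamp's x), 14 mm thick (y, lying to +y of this point), top 95 mm and foot 44 mm above the bench; this point is 68.5 mm up. Pushed along +y it drives the bolt home.
- catch_a_top (a point): Centre of the upper face of clamp_a's catch: flat steel bar 30 mm wide (clamp's x), 115 mm long (y), upper face 70 mm above the bench when up, 60 mm fully down. It goes straight down wherever pressed; a fingertip can slide along it. Its centre line lies 50 mm to -x of the lug's, parallel to the bolt, with 20 mm clear between bar and lug.
- clamp_b: A second clamp of the same make, ALREADY BOLTED (its bolt home in the keeper); to be left alone. Same shape, size and origin as clamp_a; which of the two stands left or right changes.
- bolt_b (a joint): Bolt of clamp_b, as bolt_a; stands at 0.040 (home) and must stay.
- catch_b (a joint): Catch of clamp_b, as catch_a; up and to be left so.
- mug1: Unfired clay mug, 80 mm across, 85 mm high, with handle; origin under its centre. Bystander.
- bowl: Unfired clay bowl, 120 mm across, 50 mm high; origin under its centre. Bystander.
- handle1: Loose clay mug handle, a bent bar about 80 x 50 mm, 18 mm thick, lying flat between the clamps. Bystander.
- handle2: Another such clay handle, lying in the same alley nearer the robot. Bystander.
- brush: Brush lying on the bench near the robot. Bystander.
- spatula: Spatula lying on the bench at the left. Bystander.
- spout: Small clay spout, 42 mm across, 58 mm high, standing at the right. Bystander.

How it is judged:
On the way, in this order (a step that is already met when the one before it is completed fails the run):
1. a finger has pressed the catch down while the bolt is still drawn back (value of joint catch_a above 0.006 m and contact force between the fingers and catch_a above 0.5 N and value of joint bolt_a below 0.005 m), for 0.05 s.
2. the bolt is on its way with a finger on the catch and a finger against the lug (value of joint catch_a above 0.006 m and contact force between the fingers and catch_a above 0.5 N and value of joint bolt_a between 0.012 and 0.036 m and contact force between the fingers and bolt_a above 0.3 N), for 0.05 s.
3. the bolt is home with the catch still held down by a finger (value of joint catch_a above 0.006 m and contact force between the fingers and catch_a above 0.5 N and value of joint bolt_a above 0.037 m), for 0.05 s.
At the end, for the whole second after the job is handed in: clamp_a's bolt is home (beyond 37.5 of 40 mm) and its catch is back up (within 2 mm), locking it; clamp_b is still bolted with its catch up (same tolerances) (value of joint each of bolt_a, bolt_b above 0.0375 m and value of joint each of catch_a, catch_b below 0.002 m); the robot touches nothing.
It fails at once if the catch was let up while the bolt was on its way (value of joint bolt_a between 0.006 and 0.034 m and value of joint catch_a below 0.004 m).
It fails at once if the other clamp's catch or bolt was worked (value of joint catch_b above 0.005 m or value of joint bolt_b below 0.036 m).
It fails at once if a bystander was moved more than 30 mm, or lifted (distance of any of mug1, bowl, handle1, handle2, brush, spatula, spout from where it was at the start of the episode above 0.03 m or height (world z) of any of mug1, bowl, handle1, handle2, brush, spatula, spout above 0.02 m).
It also fails if it takes over 38 s, if anything falls off the work surface, if the arm or the gripper's body presses on something with over 40 N, if the wrist force passes 120 N, or if a joint passes its speed limit or range.

## Working session

There is one attempt and no reset: what is moved stays moved. The work goes in short steps, Python scripts to look and compute and a shell command to move; the robot and the scene stay as the last step left them, time stands still between calls to the robot, and variables do not carry over. Pictures are saved under pics/ and viewed, about 8 in all and at most 12, crops included, and the job is handed in when it is done.

```bash
ls; mkdir -p pics; python3 - <<'E'
from plant import manip
import cv2,json
for n in("top","scene"):
    c=manip.calibration(n);print(n,{k:(v if not hasattr(v,'tolist') else v.tolist()) for k,v in c.items()})
    im=manip.grab_frame(n);cv2.imwrite(f"pics/{n}0.png",im[:,:,::-1])
print(manip.state(),manip.tcp_to_tips)
E
```

```text
pics
top {'fx': 391.0993174033617, 'fy': 391.0993174033617, 'cx': 260.38265941106715, 'cy': 200.08133632902093, 'cam_to_world': [[0.015568617410141863, 0.9894197321172348, -0.14424358512251503, 0.29628912472161795], [-0.9998750075669428, 0.015803124507373905, 0.0004801029166734779, 0.006614504742173782], [0.0027545226342848787, 0.14421808122723048, 0.9895420949369428, 1.4625957168812729], [0.0, 0.0, 0.0, 1.0]]}
scene {'fx': 348.76574291375437, 'fy': 348.76574291375437, 'cx': 256.1554577728039, 'cy': 197.48783558805297, 'cam_to_world': [[0.5356878812927801, -0.7228447115283599, 0.4365020238802268, 0.9433069919348235], [0.8443239283811191, 0.46615052954886443, -0.26423623476803415, -0.2669790800171046], [-0.012473884684679127, 0.5100972523125321, 0.8600262759846805, 0.9607261506930418], [0.0, 0.0, 0.0, 1.0]]}
{'time': 0.1, 'joint_pos': array([-1.40398723e+00,  5.32593948e-02,  1.61414485e+00,  1.99750471e-05,
        1.47599985e+00, -1.19000994e-01]), 'joint_vel': array([ 0.00114675, -0.00097555, -0.00179496, -0.00174585, -0.00065437,
        0.00015863]), 'joint_efforts': array([ 1.07116281e-03, -3.94900239e+01, -3.71362889e+01,  1.77752094e-05,
        3.90202651e-03, -1.15192583e-05]), 'tool_pos': array([ 0.17612739, -0.59913029,  0.25221249]), 'tool_rot': array([-6.32146364e-04,  8.00603488e-01, -5.99193820e-01, -6.48705879e-04]), 'contact_force': array([0.08666389, 0.98266649, 0.12138194]), 'ft_torque': array([0.0063956 , 0.00243415, 0.03853923]), 'gripper_width': 0.9991325702314375} 0.022
```

View pics/top0.png

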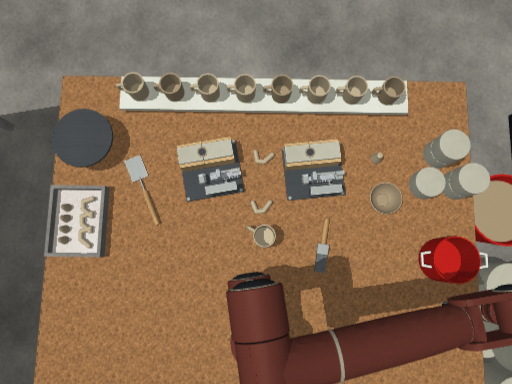

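View pics/scene0.png

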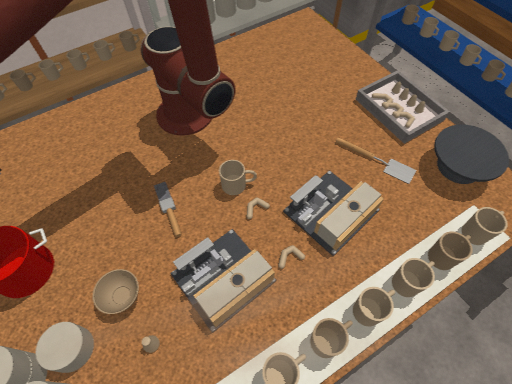

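The top view shows the clamps at about (212,170) and (313,170), with the mould away from the robot and the catch nearer it. I'll zoom in on both.

```bash
python3 - <<'E'
import cv2,numpy as np
t=cv2.imread("pics/top0.png");a=t[132:207,172:252];b=t[132:207,275:355]
f=lambda i:cv2.resize(i,None,fx=5,fy=5,interpolation=cv2.INTER_CUBIC)
cv2.imwrite("pics/z.png",np.hstack([f(a),f(b)]))
E
```

```text
(no output)
```

View pics/z.png

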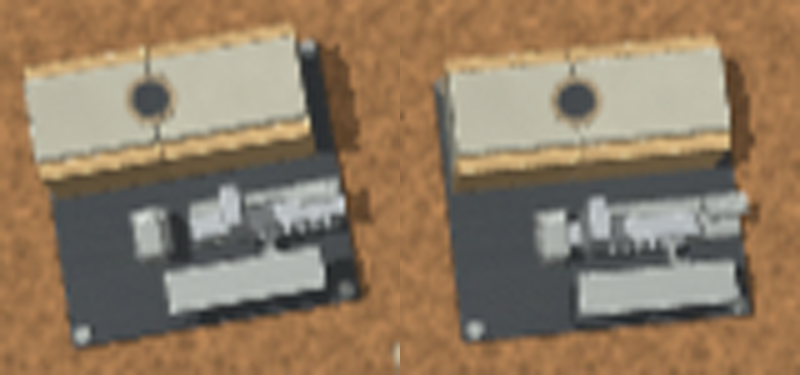

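Left clamp: there is a dark gap between the keeper (crop 150,235) and the bolt end (190,218), so it is clamp_a, unbolted. On the right clamp the bolt is in its keeper. Next I'll fit the bar, lug and plate of the left clamp.

```bash
cat > h.py <<'E'
import numpy as np,cv2
from plant import manip
from scipy.spatial.transform import Rotation as R
def ray(cal,uv,z):
    T=np.array(cal["cam_to_world"]);u,v=uv
    d=T[:3,:3]@np.array([(u-cal["cx"])/cal["fx"],-(v-cal["cy"])/cal["fy"],-1.]);o=T[:3,3]
    return o+d*(z-o[2])/d[2]
def proj(cal,p):
    T=np.array(cal["cam_to_world"]);q=T[:3,:3].T@(np.asarray(p)-T[:3,3])
    return np.array([cal["cx"]-cal["fx"]*q[0]/q[2],cal["cy"]+cal["fy"]*q[1]/q[2]])
def tool():
    s=manip.state();q=s["tool_rot"];return s["tool_pos"],R.from_quat([q[1],q[2],q[3],q[0]]),s
E
python3 - <<'E'
from h import *
c=manip.calibration("top")
f=lambda u,v:(172+(u+.5)/5-.5,132+(v+.5)/5-.5)
P=[ray(c,f(*p),.07) for p in [(165,272),(322,248),(325,288),(170,313)]]
for p in P:print(p.round(4))
m=sum(P)/4;print("bar",m.round(4));ey=P[0]-P[1]+P[3]-P[2];yaw=np.arctan2(-ey[0],ey[1]);print("yaw",np.degrees(yaw),np.linalg.norm(ey)/2,np.linalg.norm(P[0]-P[3]))
for p in [(222,188),(238,188),(230,205)]:print("lugtop",ray(c,f(*p),.095).round(4))
pos,r,s=tool();print(pos,r.as_matrix().round(3))
W=manip.calibration("wrist");T=np.array(W["cam_to_world"]);print(W["fx"],(r.inv().apply(T[:3,3]-pos)).round(3),(r.inv().as_matrix()@T[:3,:3]).round(2))
E
```

```text
[0.5475 0.2084 0.07  ]
[0.567  0.0953 0.07  ]
[0.5376 0.0925 0.07  ]
[0.5176 0.2037 0.07  ]
bar [0.5424 0.15   0.07  ]
yaw 10.001746550549257 0.1139027117961658 0.03032269885444815
lugtop [0.6046 0.1663 0.095 ]
lugtop [0.6048 0.1548 0.095 ]
lugtop [0.5923 0.1602 0.095 ]
[ 0.17612739 -0.59913029  0.25221249] [[ 0.282 -0.959 -0.   ]
 [-0.959 -0.282  0.002]
 [-0.002 -0.    -1.   ]]
322.0732050098865 [-0.001 -0.078 -0.122] [[ 1.   -0.   -0.  ]
 [-0.   -0.95 -0.3 ]
 [-0.    0.3  -0.95]]
```

The bar comes out at 114×30 mm with a yaw of 10°, and the lug sits at about the bar's centre. I'll lift and travel in.

```bash
python3 -m pendant '{"linear":[[0,0,-4],[0,0,-8],[-2.7,-2.7,-8],[-5.5,-5.4,-8],[-8.3,-8.2,-8],[-11.1,-11,-8],[-13.9,-13.8,-8],[-16.7,-16.6,-8],[-19.5,-19.4,-8],[-22.3,-22.2,-8]],"rotation":[[0,0,0],[0,0,0],[0,0,-4],[0,0,-8],[0,0,-12],[0,0,-16],[0,0,-20],[0,0,-24],[0,0,-28],[0,0,-32]],"grip":[0,0,0.3,0.58,0.58,0.58,0.58,0.58,0.58,0.58]}'
cat > go.py <<'E'
import sys
from h import *
pos,r,s=tool();t=np.array([float(v) for v in sys.argv[1:4]]);yaw=np.radians(float(sys.argv[4]))
ex=np.array([np.cos(yaw),np.sin(yaw),0]);ez=np.array([0,0,-1.]);Rt=np.c_[ex,np.cross(ez,ex),ez]
print("linear cm",(100*r.inv().apply(t-pos)).round(2),"rot",np.degrees((r.inv()*R.from_matrix(Rt)).as_rotvec()).round(1),"t",s["time"],"F",s["contact_force"].round(1),"w",s["gripper_width"],"pos",pos.round(4))
E
python3 go.py .5712 .1307 .25 10
```

```text
time: 0.93
tool_pos: [0.3266, -0.3212, 0.3328]
tool_rot: [-0.0, 0.935, -0.354, -0.0]
contact_force: [0.7, -0.5, 0.1]
gripper_width: 0.421
linear cm [-11.59 -50.05   8.29] rot [ -0.    0.  -51.5] t 0.9333 F [ 0.7 -0.5  0.1] w 0.4212327179533481 pos [ 0.3266 -0.3212  0.3328]
```

```bash
python3 -m pendant '{"linear":[[-0.9,-4,0],[-1.8,-8,0],[-2.7,-12,0],[-3.6,-16,0],[-4.6,-20,0],[-5.5,-24,0],[-6.4,-28,0],[-7.3,-32,0],[-8.2,-36,0],[-9.2,-40,0]],"rotation":[[0,0,-5],[0,0,-10],[0,0,-15],[0,0,-20],[0,0,-25],[0,0,-30],[0,0,-35],[0,0,-40],[0,0,-45],[0,0,-50]],"grip":[0.58,0.58,0.58,0.58,0.58,0.58,0.58,0.58,0.58,0.58]}'
python3 go.py .5712 .1307 .22 10
```

```text
time: 1.77
tool_pos: [0.5237, 0.0391, 0.3329]
tool_rot: [0.0, 0.997, 0.075, -0.0]
contact_force: [1.4, -1.1, -0.4]
gripper_width: 0.419
linear cm [ 6.08 -8.34 11.28] rot [ 0.   0.  -1.4] t 1.7667 F [ 1.4 -1.1 -0.4] w 0.4193060586694118 pos [0.5237 0.0391 0.3329]
```

```bash
python3 -m pendant '{"linear":[[1,-1,1.5],[2,-2,3],[3,-4,5],[4,-6,7],[5,-7,9],[5.5,-8,10],[6.1,-8.3,11],[6.1,-8.3,11.3],[6.1,-8.3,11.3],[6.1,-8.3,11.3]],"rotation":[[0,0,-1.4],[0,0,-1.4],[0,0,-1.4],[0,0,-1.4],[0,0,-1.4],[0,0,-1.4],[0,0,-1.4],[0,0,-1.4],[0,0,-1.4],[0,0,-1.4]],"grip":[0.58,0.58,0.58,0.58,0.58,0.58,0.58,0.58,0.58,0.58]}'
python3 go.py .5712 .1307 .22 10
python3 - <<'E'
from h import *
W=manip.calibration("wrist");im=manip.grab_frame("wrist")[:,:,::-1].copy();cv2.imwrite("pics/w0.png",im)
pos,r,s=tool()
for x in(-.025,.025):print("tip",proj(W,pos+r.apply([x,0,.022])).round(0))
cv2.imwrite("pics/w0z.png",cv2.resize(im,(768,576)))
E
```

```text
time: 2.6
tool_pos: [0.5719, 0.1274, 0.2213]
tool_rot: [0.0, 0.996, 0.085, 0.001]
contact_force: [-0.6, -0.3, -0.4]
gripper_width: 0.421
linear cm [-0.01 -0.34  0.13] rot [ 0.  -0.1 -0.3] t 2.6 F [-0.6 -0.3 -0.4] w 0.4207115183771419 pos [0.5719 0.1274 0.2213]
tip [203. 257.]
tip [304. 257.]
```

View pics/w0z.png

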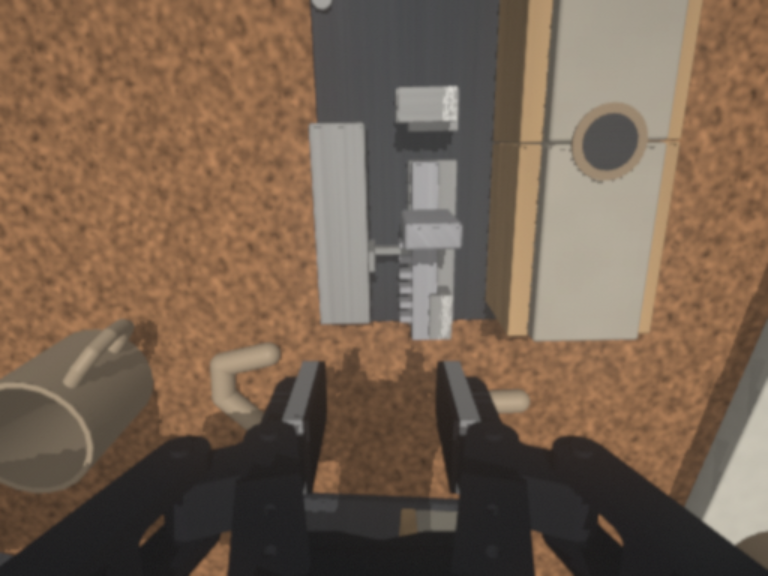

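The wrist view (768-wide) shows the bar with corners at (311,123), (363,122), (370,322) and (321,323). The lug top is at (405..461, 222..247), and the fingertips are near (313,365) and (450,365). Handles lie below the fingers and get no contact.

```bash
python3 - <<'E'
from h import *
c=manip.calibration("wrist");f=lambda u,v:((u+.5)/1.5-.5,(v+.5)/1.5-.5)
P=[ray(c,f(*p),.07) for p in [(311,123),(363,122),(370,322),(321,323)]]
m=sum(P)/4;ey=P[0]+P[1]-P[2]-P[3];yaw=np.arctan2(-ey[0],ey[1]);print("bar",m.round(4),np.degrees(yaw),np.linalg.norm(ey)/2,np.linalg.norm(P[0]-P[1]),np.linalg.norm(P[2]-P[3]))
y=np.radians(10);ex=np.array([np.cos(y),np.sin(y),0]);eyy=np.array([-np.sin(y),np.cos(y),0])
L=[ray(c,f(*p),.095) for p in [(405,222),(459,222),(461,246),(406,248)]]
l=sum(L)/4;print("lug",l.round(4),"rel",(l-m)@ex,(l-m)@eyy,[((q-m)@ex.round(4),(q-m)@eyy.round(4)) for q in L])
lf=(L[2]+L[3])/2
for d in(.020,):
    print("target xy",(m+.025*ex+((lf-m)@eyy-d)*eyy).round(4))
# tip positions seen, tip z guess
for p in [(313,362),(450,362)]:
    q=ray(c,f(*p),manip.state()["tool_pos"][2]-.022);print("tip",q.round(4),(q-m)@ex,(q-m)@eyy)
E
```

```text
bar [0.5455 0.1521 0.07  ] 10.753288419096446 0.11456426556830233 0.027802394237361184 0.02973112503175427
lug [0.5939 0.162  0.095 ] rel 0.04941194662043213 0.0013037981616759997 [(np.float64(0.03490324057247375), np.float64(0.007950111587436172)), (np.float64(0.062773907826809), np.float64(0.007826368494407442)), (np.float64(0.0643892520769766), np.float64(-0.004806123248262061)), (np.float64(0.035577982988087495), np.float64(-0.005746136183208398))]
target xy [0.5745 0.1315 0.07  ]
tip [0.549  0.1321 0.1997] -8.031457158391919e-06 -0.020273571257600105
tip [0.5932 0.1397 0.1997] 0.04483281399729153 -0.020490369848213008
```

```bash
python3 go.py .5735 .131 .105 10.4
```

```text
linear cm [ 0.18 -0.34 11.67] rot [ 0.  -0.1 -0.7] t 2.65 F [0.  0.9 0. ] w 0.4225539648417575 pos [0.572  0.1274 0.2217]
```

```bash
python3 -m pendant '{"linear":[[0.1,-0.2,1.5],[0.2,-0.3,3],[0.2,-0.3,4.5],[0.2,-0.3,6],[0.2,-0.3,7.5],[0.2,-0.3,9],[0.2,-0.3,10.3],[0.2,-0.3,11.2],[0.2,-0.3,11.6],[0.2,-0.3,11.6]],"rotation":[[0,0,-0.5],[0,0,-0.7],[0,0,-0.7],[0,0,-0.7],[0,0,-0.7],[0,0,-0.7],[0,0,-0.7],[0,0,-0.7],[0,0,-0.7],[0,0,-0.7]],"grip":[0.58,0.58,0.58,0.58,0.58,0.58,0.58,0.58,0.58,0.58]}'
python3 go.py .5735 .131 .09 10.4
python3 - <<'E'
from h import *
im=manip.grab_frame("wrist")[:,:,::-1];s=manip.grab_frame("scene")[:,:,::-1]
s=cv2.resize(s[165:315,230:400],None,fx=3,fy=3,interpolation=cv2.INTER_CUBIC)[:384]
cv2.imwrite("pics/c1.png",np.hstack([cv2.resize(im,(288,216))]*0+[cv2.resize(im,(400,300)),cv2.resize(s,(398,300))]))
E
```

```text
time: 3.48
tool_pos: [0.5726, 0.1311, 0.1036]
tool_rot: [-0.0, 0.996, 0.091, -0.001]
contact_force: [-0.1, -0.5, -0.0]
gripper_width: 0.423
linear cm [0.09 0.02 1.36] rot [-0.   0.1  0.1] t 3.4833 F [-0.1 -0.5 -0. ] w 0.4229435203970021 pos [0.5726 0.1311 0.1036]
```

View pics/c1.png

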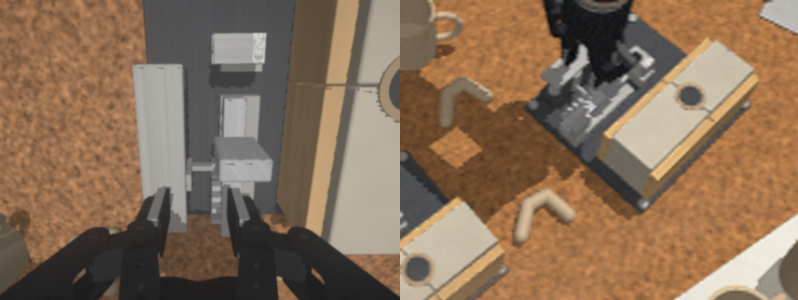

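The left fingertip (163,215) is over the bar and the right one (235,215) is behind the lug in line with it. Now I'll press.

```bash
python3 -m pendant '{"linear":[[0.1,0,0.3],[0.1,0,0.6],[0.1,0,0.9],[0.1,0,1.1],[0.1,0,1.3],[0.1,0,1.4],[0.1,0,1.5],[0.1,0,1.6],[0.1,0,1.6],[0.1,0,1.6]],"rotation":[[0,0,0],[0,0,0],[0,0,0],[0,0,0],[0,0,0],[0,0,0],[0,0,0],[0,0,0],[0,0,0],[0,0,0]],"grip":[0.58,0.58,0.58,0.58,0.58,0.58,0.58,0.58,0.58,0.58]}'
python3 go.py .5735 .131 .082 10.4
```

```text
time: 4.42
tool_pos: [0.5739, 0.1315, 0.0885]
tool_rot: [0.0, 0.996, 0.091, -0.0]
contact_force: [-1.8, -0.7, 4.0]
gripper_width: 0.425
linear cm [-0.05  0.04  0.65] rot [0.  0.  0.1] t 4.4167 F [-1.8 -0.7  4. ] w 0.42502819315905715 pos [0.5739 0.1315 0.0885]
```

The bar reads 4 N, so it is about 3.5 mm down. I'll go on to the stop.

```bash
python3 -m pendant '{"linear":[[0,0,0.1],[0,0,0.2],[0,0,0.3],[0,0,0.4],[0,0,0.5],[0,0,0.6],[0,0,0.6],[0,0,0.6],[0,0,0.6],[0,0,0.6]],"rotation":[[0,0,0],[0,0,0],[0,0,0],[0,0,0],[0,0,0],[0,0,0],[0,0,0],[0,0,0],[0,0,0],[0,0,0]],"grip":[0.58,0.58,0.58,0.58,0.58,0.58,0.58,0.58,0.58,0.58]}'
python3 go.py .5735 .131 .082 10.4
```

```text
time: 5.25
tool_pos: [0.574, 0.1315, 0.0825]
tool_rot: [0.0, 0.996, 0.091, -0.0]
contact_force: [-2.8, -1.1, 4.1]
gripper_width: 0.421
linear cm [-0.06  0.04  0.05] rot [0.  0.  0.1] t 5.25 F [-2.8 -1.1  4.1] w 0.4214607443387953 pos [0.574  0.1315 0.0825]
```

```bash
python3 - <<'E'
from h import *
F=[]
for i in range(8):
    im=manip.grab_frame("wrist");s=manip.state();F.append(np.r_[s["contact_force"],s["ft_torque"]])
print(np.mean(F,0).round(2),np.std(F,0).round(2),s["tool_pos"])
cv2.imwrite("pics/w2.png",cv2.resize(im[:,:,::-1][100:384,100:400],None,fx=2,fy=2))
E
```

```text
[-2.78 -0.62  5.61 -0.14  0.6   0.  ] [0.42 0.57 0.44 0.02 0.03 0.02] [0.57395972 0.13146921 0.08245075]
```

View pics/w2.png

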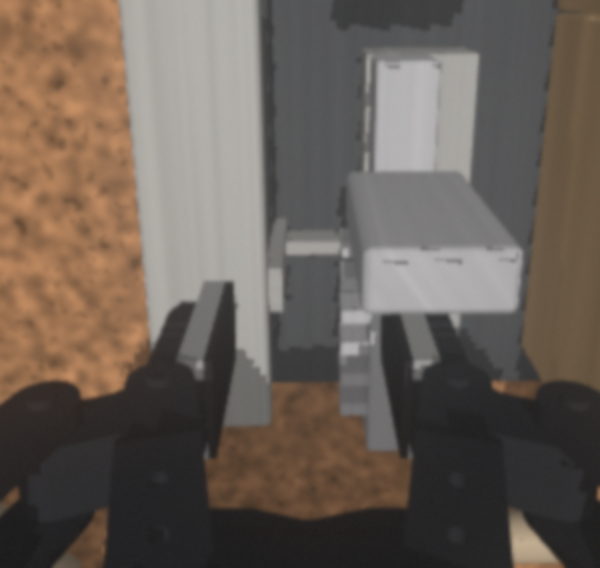

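The left tip is on the bar and the right tip is just behind the lug face, in line with it. The mean of 5.6 N puts the bar about 7.5 mm down. I'll go 1.5 mm deeper, then start pushing.

```bash
python3 -m pendant '{"linear":[[0,0,0.1],[0,0,0.15],[0,0,0.15],[0,-0.3,0.15],[0,-0.6,0.15],[0,-0.9,0.15],[0,-1.2,0.15],[0,-1.5,0.15],[0,-1.8,0.15],[0,-2.0,0.15]],"rotation":[[0,0,0],[0,0,0],[0,0,0],[0,0,0],[0,0,0],[0,0,0],[0,0,0],[0,0,0],[0,0,0],[0,0,0]],"grip":[0.58,0.58,0.58,0.58,0.58,0.58,0.58,0.58,0.58,0.58]}'
python3 go.py .5735 .131 .081 10.4
```

```text
time: 6.48
tool_pos: [0.5718, 0.1499, 0.0818]
tool_rot: [0.002, 0.996, 0.091, 0.002]
contact_force: [-0.8, -6.6, 6.0]
gripper_width: 0.423
linear cm [-0.17  1.89  0.08] rot [ 0.2 -0.2  0.1] t 6.4833 F [-0.8 -6.6  6. ] w 0.4232805154264516 pos [0.5718 0.1499 0.0818]
```

```bash
python3 -m pendant '{"linear":[[0,-0.2,0.05],[0,-0.4,0.05],[0,-0.6,0.05],[0,-0.8,0.05],[0,-1.0,0.05],[0,-1.2,0.05],[0,-1.4,0.05],[0,-1.6,0.05],[0,-1.8,0.05],[0,-2.0,0.05]],"rotation":[[0,0,0],[0,0,0],[0,0,0],[0,0,0],[0,0,0],[0,0,0],[0,0,0],[0,0,0],[0,0,0],[0,0,0]],"grip":[0.58,0.58,0.58,0.58,0.58,0.58,0.58,0.58,0.58,0.58]}'
python3 go.py .5735 .131 .081 10.4
python3 - <<'E'
from h import *
im=manip.grab_frame("wrist")
cv2.imwrite("pics/w3.png",cv2.resize(im[:,:,::-1][100:384,100:400],None,fx=2,fy=2))
E
```

```text
time: 7.32
tool_pos: [0.5683, 0.1694, 0.0815]
tool_rot: [0.002, 0.996, 0.091, 0.002]
contact_force: [0.3, -5.9, 7.0]
gripper_width: 0.421
linear cm [-0.18  3.87  0.06] rot [ 0.2 -0.2  0.1] t 7.3167 F [ 0.3 -5.9  7. ] w 0.4207866861134765 pos [0.5683 0.1694 0.0815]
```

View pics/w3.png

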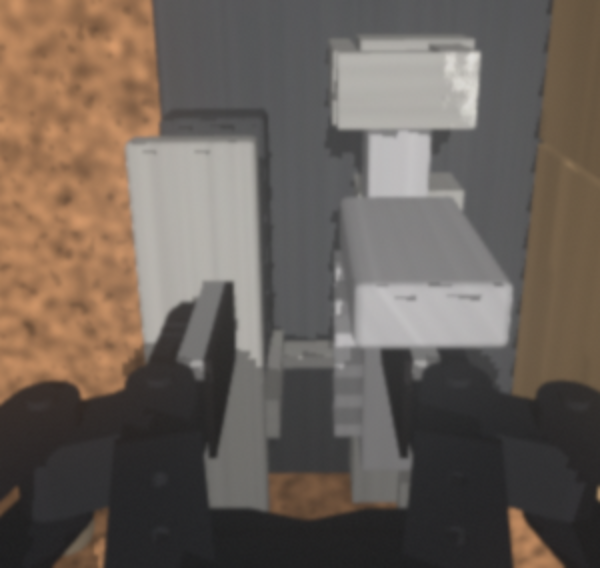

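The bolt tip has reached the keeper (row ~130), with the lug riding on the right finger and the bar still down. I'll finish the stroke.

```bash
python3 -m pendant '{"linear":[[0,-0.2,0],[0,-0.4,0],[0,-0.6,0],[0,-0.7,0],[0,-0.8,0],[0,-0.9,0],[0,-0.95,0],[0,-1.0,0],[0,-1.0,0],[0,-1.0,0]],"rotation":[[0,0,0],[0,0,0],[0,0,0],[0,0,0],[0,0,0],[0,0,0],[0,0,0],[0,0,0],[0,0,0],[0,0,0]],"grip":[0.58,0.58,0.58,0.58,0.58,0.58,0.58,0.58,0.58,0.58]}'
python3 go.py .5735 .131 .081 10.4
```

```text
time: 8.2
tool_pos: [0.5667, 0.1777, 0.0815]
tool_rot: [0.003, 0.996, 0.091, 0.002]
contact_force: [0.2, -12.2, 6.6]
gripper_width: 0.422
linear cm [-0.18  4.71  0.08] rot [ 0.4 -0.2  0.1] t 8.2 F [  0.2 -12.2   6.6] w 0.42187083328884817 pos [0.5667 0.1777 0.0815]
```

Force has risen to 12 N and the advance lags the command, which points to the stop. I'll push a little further to confirm.

```bash
python3 -m pendant '{"linear":[[0,-0.1,0],[0,-0.15,0],[0,-0.2,0],[0,-0.25,0],[0,-0.3,0],[0,-0.3,0],[0,-0.3,0],[0,-0.3,0],[0,-0.3,0],[0,-0.3,0]],"rotation":[[0,0,0],[0,0,0],[0,0,0],[0,0,0],[0,0,0],[0,0,0],[0,0,0],[0,0,0],[0,0,0],[0,0,0]],"grip":[0.58,0.58,0.58,0.58,0.58,0.58,0.58,0.58,0.58,0.58]}'
python3 go.py .5735 .131 .081 10.4
python3 - <<'E'
from h import *
im=manip.grab_frame("wrist")
cv2.imwrite("pics/w4.png",cv2.resize(im[:,:,::-1][100:384,100:400],None,fx=2,fy=2))
E
```

```text
time: 9.03
tool_pos: [0.5667, 0.1779, 0.0816]
tool_rot: [0.006, 0.996, 0.091, 0.002]
contact_force: [0.7, -21.4, 9.2]
gripper_width: 0.423
linear cm [-0.18  4.74  0.11] rot [ 0.7 -0.1  0. ] t 9.0333 F [  0.7 -21.4   9.2] w 0.4226037607467125 pos [0.5667 0.1779 0.0816]
```

View pics/w4.png

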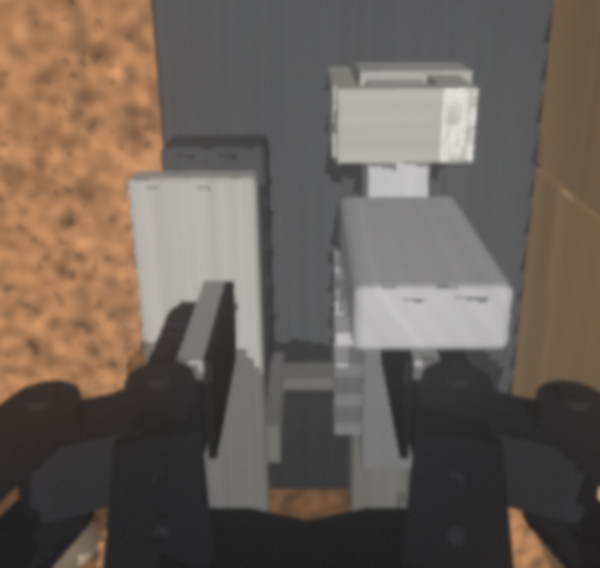

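It is at the hard stop: 21 N with no further motion. I'll back off the lug with the catch still down, then lift.

```bash
python3 -m pendant '{"linear":[[0,0.3,0],[0,0.6,0],[0,0.9,0],[0,1.0,0],[0,1.0,-0.5],[0,1.0,-1.2],[0,1.0,-2],[0,1.0,-4],[0,1.0,-7],[0,1.0,-10]],"rotation":[[0,0,0],[0,0,0],[0,0,0],[0,0,0],[0,0,0],[0,0,0],[0,0,0],[0,0,0],[0,0,0],[0,0,0]],"grip":[0.58,0.58,0.58,0.58,0.58,0.58,0.58,0.58,0.58,0.58]}'
python3 -m pendant '{"linear":[[0,1,-2],[0,2,-4],[0,3,-5],[0,4,-5],[0,5,-5],[0,5,-5],[0,5,-5],[0,5,-5],[0,5,-5],[0,5,-5]],"rotation":[[0,0,0],[0,0,0],[0,0,0],[0,0,0],[0,0,0],[0,0,0],[0,0,0],[0,0,0],[0,0,0],[0,0,0]],"grip":[0.58,0.58,0.58,0.58,0.58,0.58,0.58,0.58,0.58,0.58]}'
python3 - <<'E'
from h import *
im=manip.grab_frame("wrist");pos,r,s=tool();print(s["time"],pos,s["contact_force"])
cv2.imwrite("pics/w5.png",cv2.resize(im[:,:,::-1],(768,576)))
E
```

```text
time: 9.92
tool_pos: [0.5647, 0.1733, 0.1797]
tool_rot: [0.001, 0.996, 0.091, -0.002]
contact_force: [0.9, -0.4, 0.6]
gripper_width: 0.415
time: 10.75
tool_pos: [0.5749, 0.125, 0.2295]
tool_rot: [-0.0, 0.996, 0.092, -0.001]
contact_force: [0.3, -0.5, 0.3]
gripper_width: 0.418
10.8 [0.5749824  0.12498814 0.22976532] [ 0.19262837 -0.14320883 -0.09920591]
```

View pics/w5.png

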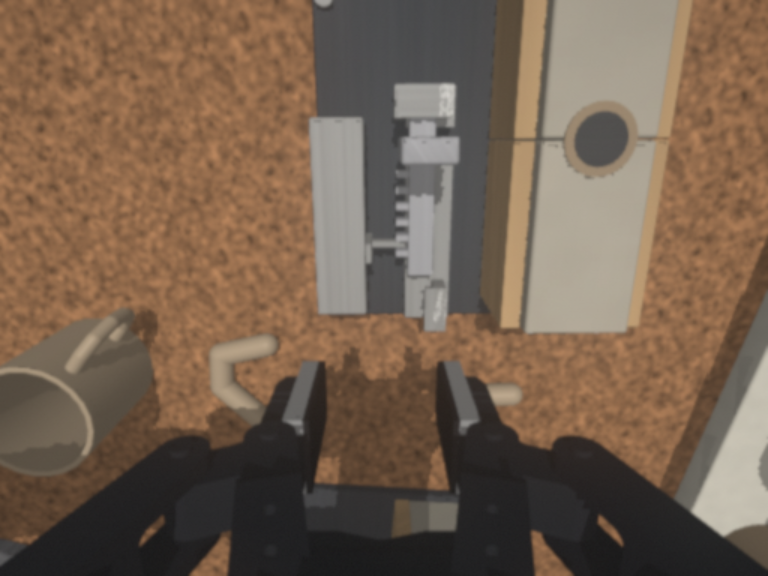

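The bolt is in the keeper (425,130) and the lug top is now at rows ~138–163. The handles and mug haven't moved. A numeric check next.

```bash
python3 - <<'E'
from h import *
c=manip.calibration("wrist");f=lambda u,v:((u+.5)/1.5-.5,(v+.5)/1.5-.5)
P=[ray(c,f(*p),.07) for p in [(311,117),(363,117),(367,313),(319,314)]]
m=sum(P)/4;ey=P[0]+P[1]-P[2]-P[3];print("bar",m.round(4),np.linalg.norm(ey)/2)
e=ey/np.linalg.norm(ey)
L=[ray(c,f(*p),.095) for p in [(402,138),(457,138),(459,162),(403,163)]];l=sum(L)/4
print("lug along y rel bar",(l-m)@e, l.round(4))
# before/after change of catch-b clamp & bystanders in top view
t=manip.grab_frame("top")[:,:,::-1];t0=cv2.imread("pics/top0.png");d=cv2.absdiff(t,t0).max(2)>40
for n,(x,y,w,h) in dict(clampb=(280,135,70,70),mug=(245,220,35,32),h1=(250,145,25,22),h2=(248,196,28,20),bowl=(365,180,42,36)).items():print(n,d[y:y+h,x:x+w].sum())
print(manip.state()["contact_force"].round(1),manip.state()["time"])
E
```

```text
bar [0.5458 0.152  0.07  ] 0.11480195487245375
lug along y rel bar 0.040214979747069994 [0.5866 0.2007 0.095 ]
clampb 265
mug 32
h1 68
h2 113
bowl 0
[-1.2 -0.2 -0.5] 10.85
```

```bash
python3 -c "
from plant import manip;print(manip.job_done())"
```

```text
the job is handed in; nothing more can be done
None
```

I bolted the left clamp (clamp_a) shut and handed the job in at about 10.9 s; no verdict is reported. One finger pressed the catch bar down to about 8–9 mm. The other pushed the lug until it hit the hard stop, at 21 N with no further motion. I backed off the lug, let the catch up, and drew the hand clear to about 0.23 m.

**Last checks:**
- **Bolt travel:** the images give about 39 mm (±1–2 mm). The bolt stands in the keeper.
- **Catch:** the bar's apparent size matches its fully-up height (114.8 mm against 114.6 mm before the press).
- **Contact:** the force reading is within its noise, so the hand is touching nothing.
- **Mug and handles:** by eye they look unmoved in the final wrist picture.
- **Bowl:** no change in the top view.
- **Not settled:** the top-view comparison also showed some changed pixels around clamp_b, the mug and the handles. I put these down to the arm's shadow and occlusion and did not follow them up, though the hand never worked near clamp_b. I did not check the brush, spatula or spout.

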